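Set a typing tray on the blue-light viewer and hold its shutter half open

ROBOT

A 7-joint arm with a two-finger parallel gripper is mounted at the origin on the work surface. World frame = base frame: x ahead of the robot, y to its left, z up, the work surface at z = 0. Lengths are in m, angles in rad, forces in N, time in s.
With the tool pointing down it reaches from about 0.4 to 0.875 m from the base axis. Payload 19.3 kg.
Tool frame: the origin (TCP) lies at the very end of the fingers, on their centre line; the grasp point (between the pads) lies 19 mm behind it (bot.grip_point_offset is the distance from the TCP to the grasp point, in m); z points along the fingers, y is the line along which they close (so a half turn about z gives the same grasp; the last joint's range is limited). The gripper opens to 85 mm and grips with 20 to 120 N. Pads are 22 mm wide; open, the fingers measure 114 mm over their backs; the gripper's body (76 mm by 85 mm) begins 54 mm behind the grasp point. The pads swing forward as they close: fully open they stand 13 mm farther back than shut.
Start: joints at [1.278, 0.521, -0.036, 1.599, 0.021, 1.021, -0.113], TCP at [0.138, -0.61, 0.231] pointing down, gripper open.
Joint ranges: [-2.91, 2.91], [-0.3, 2.13], [-1.5, 1.42], [0.17, 2.43], [-1.26, 4.41], [0.16, 1.93], [-2.52, 2.52]. Speed limits (rad/s): [1.89, 1.89, 2.39, 2.39, 3.01, 3.01, 3.01].

INTERFACE

Orientations are given as [roll, pitch, yaw] about the fixed x, y, z axes, in that order (R = Rz(yaw) Ry(pitch) Rx(roll)).
In Python, from station import bot, vision, recognise, place_of gives the robot as it stands.
- The arm moves only by the tool play_rows, never from a script. Its argument "commands" is a list of rows, each a list of 7 numbers: the turn, a rotation vector about the tool's x, y, z scaled (see below), then the shift along the tool's x, y, z scaled (see below), then the closure, from -1 (fully open) to 1 (shut). A call has 1 to 12 rows; each row is the pose to reach, as a shift and turn from the pose commanded when the call began, along the tool's axes at that moment; what a row does not reach only later rows make up. The controller multiplies each number of a shift by 15 cm and each number of a turn by 120 degrees. A row lasts 1/8 s, in which the tool goes at most 62.5 mm and 10.7 degrees, less where a joint would pass 70% of its speed; a pose out of reach is approached as far as the arm can. A call with a number of a shift or a turn outside -1 to 1 is refused whole. A call with a gripper value outside its range is refused whole. The fingers move at their own pace and stop on an object; the grip force is fixed at half the most. Time passes only in rows, so rows that repeat a pose let the fingers close. It gives the time, the measured TCP pose, the force, the opening and the grip force at its end, in the units of the state.
- bot.observe(): the state, without advancing time (a new reading comes with each control period).
- vision.camera(name): name is "side" or "top" or "wrist"; returns a dict with "pixels" (384x512x3 uint8, red, green, blue), "camera_matrix" (3x3 intrinsics, pixels), "eye" and "rotation" of the camera in the world; the wrist camera has in their place "hand_eye" (4x4, takes a point from camera to tool coordinates, whose origin is the TCP and whose axes are the flange's). Camera axes: x right, y down, z forward; pixel columns grow to the right and rows downward; lengths in m; the calibration is good to about 2 mm. The wrist camera is an equidistant fisheye: a pixel r from the principal point sees the ray r / f radians off the axis. A picture is of the moment at which its call begins: read the wrist's pose just before it. There is no depth.
- bot.finish_job(): hands the job in; it is judged then, once.
Trained networks look in a picture, given as the dict that the camera call returned (one of the last four; its "shot" number tells which), for a name from the list of things; names that differ only in an ending like _2 or _b are one class to them, and where a whole thing is asked for, a point or a joint stands for the part that bears it (a point fixed in the world has none). Each returns a list of dicts, best first, with "confidence" (0 to 1); they miss things now and then, are a little off and sometimes report something else, mostly with a low value. They report only what shows in the picture. A call takes as long as a camera call. They do not tell look-alikes from the thing itself.
- recognise(picture, name): "position" ([x, y, z] in m, in world coordinates, good to about 4 mm: the middle of the surface that is visible of it).
- place_of(picture, name): "position" ([x, y, z] in m, in world coordinates, good to about 4 mm: a listed point, or the origin of a listed thing).
The state is a dict: "time": time; "qpos": joint angles; "joint_velocities": joint speeds; "tau": joint torques, N m; "tool_pos": TCP position; "tcp_rot": TCP orientation; "contact_force": force on the tool from outside, world axes, zero at the start; "ft_torque": the same for the moment, N m; "gripper_width": finger opening in m; "finger_force": force on a finger pad.
Only numpy, scipy, OpenCV 4.12 (cv2) and the standard library are available. Lean on these libraries where they do the work, as an engineer would, in place of code of your own. Each camera call takes 0.05 s, during which the arm holds its last target. There are 200 camera calls.

TASK

Lay the white diffuser sheet squarely on the glass stage of the blue-light viewer so that it covers the glass, then lower the typing tray (level, not dropped) centred and square on the sheet, long side along long side. Then slide the viewer's spring-loaded shutter open by its thumb lug to half travel, so that only half of the tray is lit, never much beyond, and finish while still holding it there with the fingers, as it springs shut when let go. Leave the other things on the bench alone.

Things in the scene. Friction and masses are not known exactly. Their poses are not given: they have to be found in the camera images.
- viewer: Blue-light viewer, fixed to the bench: a low white box on a grey base, its flat deck 60 mm above the bench. Origin on the bench under the middle of its glass. 150 mm wide (its x, +-75 mm), 285 mm long (its y, -80 to +205 mm). Near one end a raised glass stage, on the other half a black slot with the shutter's thumb lug. The shutter opens along its +y, away from the stage.
- window (a point): Centre of the top of the viewer's stage, 72 mm above the bench, viewer axes. The stage is an aluminium-framed glass boss 54 mm wide (x), 100 mm long (y), 12 mm above the deck, flat with no rim; the glass is 46 by 84 mm. The sheet laid with its length along y overhangs it 5 mm on each long side and 2 mm at the ends.
- shutter (a joint): Opening of the shutter in m: 0 shut (the spring keeps it there), 0.040 half travel, 0.080 fully open. A dark steel blade under the glass, drawn back by a spring: about 5 N to leave the stop, rising 1.2 N per 10 mm to about 10 N at half and 14 N fully open. Marks beside the slot show shut, half (the longest pair) and open for the middle of the lug.
- lug_center (a point): Middle of the thumb lug, viewer axes: a grey ribbed plastic block 30 mm wide (x), 12 mm thick along the travel (y), 28 mm tall, standing on the deck at the slot: underside 62 mm, top 90 mm, this point 77 mm above the bench. With the shutter shut it is 98 mm from the window point along +y (40 mm clear between the sheet's end and the lug); it travels along +y with the shutter.
- sheet_center (a point): Centre of the opal-white acrylic diffuser sheet: 104 mm long (its x), 64 mm wide (its y), 5 mm thick (z), about 45 g, flat, plain, loose. It starts lying on a fixed grey two-legged stand 50 mm wide and 40 mm high, overhanging it 7 mm along each long side (underside 40 mm above the bench).
- tray_center (a point): Centre of the typing tray: a pale grey plastic slab with 10 by 6 small dark wells on top, 83 mm long (its x), 58 mm wide (its y), 12 mm high (z), about 50 g, loose; either way round is right. It starts lying on a fixed ribbed aluminium chill block 48 mm wide and 40 mm high, overhanging it 5 mm along each long side (underside 40 mm above the bench).
- wash_bottle: Bystander: white bottle, 48 mm across, 110 mm tall; origin at the centre of its foot.
- stain_jar: Bystander: amber jar with a white cap, 44 mm across, 55 mm tall; origin at the centre of its foot.
- timer: Bystander: white bench timer, 30 by 66 mm, 62 mm tall; origin at the centre of its foot.
There are look-alikes about, which are no part of the job. Of the things like the part that bears sheet_center, leave any that is green, purple or red; of the rest the larger one is meant.

How it is judged:
By the outcome, as a careful person would: the job done as asked, in the order asked, and still so for the second after the job is handed in, while the arm keeps its last pose, push and grip.
It also fails if it takes over 72 s, if anything falls off the work surface, if the arm or the gripper's body presses on something with over 40 N, if the wrist force passes 120 N, or if a joint passes its speed limit or range.

## Working session

There is one attempt and no reset: what is moved stays moved. The work goes in short steps, Python scripts to look and compute and a tool call to move; the robot and the scene stay as the last step left them, time stands still between calls to the robot, and variables do not carry over. Pictures are saved under pics/ and viewed, at most 10 in all, crops included, and the job is handed in when it is done.

Besides the shell and the picture viewer there is one more tool, called after "Emit:" in YAML: its name, and indented under it one key for each argument. play_rows: Moves the arm, as the interface text tells. Its arguments: {"type":"object","properties":{"commands":{"type":"array","items":{"type":"array","items":{"type":"number","minimum":-1,"maximum":1}}}},"required":["commands"]}

```bash
mkdir -p pics; python3 - <<'E'
from station import bot, vision, recognise, place_of
import cv2, numpy as np
print(bot.observe())
ims=[]
for n in ("side","top"):
    p=vision.camera(n); cv2.imwrite(f"pics/{n}0.png",p["pixels"][:,:,::-1])
    print(n,p["camera_matrix"].tolist(),p["eye"],np.array(p["rotation"]).tolist())
    for t in ("window","lug_center","sheet_center","tray_center","viewer","wash_bottle","stain_jar","timer"):
        print(t,[(np.round(d["position"],3).tolist(),round(d["confidence"],2)) for d in place_of(p,t)[:4]])
E
```

```text
{'time': 0.0, 'qpos': array([ 1.27780586,  0.52203257, -0.03633647,  1.59995788,  0.02122969,
        1.02110554, -0.11280461]), 'joint_velocities': array([ 1.14992668e-04,  6.97617505e-04, -8.26731246e-05, -4.84143632e-04,
       -6.43619554e-04,  8.62275252e-04,  9.40344543e-04]), 'tau': array([ 4.81211446e-04, -9.27105904e+01,  1.97970405e+00, -3.69942892e+01,
        1.77244894e-02,  8.28851829e-03, -1.21704225e-04]), 'tool_pos': array([ 0.13798791, -0.60925304,  0.23073203]), 'tcp_rot': array([-3.14047961e+00,  9.94755650e-05,  2.22798427e-01]), 'contact_force': array([ 0.37233423, -0.06387265, -0.86495408]), 'ft_torque': array([-0.00601131, -0.03965341, -0.0247663 ]), 'finger_force': 0.0, 'gripper_width': 0.08563472724335847}
side [[351.4608331471881, 0.0, 247.92386978856806], [0.0, 351.4608331471881, 190.27430169229103], [0.0, 0.0, 1.0]] [0.47371761 0.92124844 0.75392501] [-2.2482477145841413, 0.006230206420627438, -3.012310817379997]
window [([0.494, 0.102, 0.072], 0.93)]
lug_center [([0.516, 0.196, 0.076], 0.53)]
sheet_center [([0.584, -0.244, 0.004], 0.68), ([0.734, -0.211,
[... 231 characters left out ...]
96, 0.102, 0.073], 0.7), ([0.733, -0.21, 0.001], 0.69)]
top [[349.7410942835594, 0.0, 260.14240907238303], [0.0, 349.7410942835594, 189.7664902211473], [0.0, 0.0, 1.0]] [0.47288259 0.05553609 0.95151638] [-3.0282494782908334, 0.03368601825773432, -1.5758015328798836]
window [([0.496, 0.104, 0.068], 0.61)]
lug_center [([0.516, 0.201, 0.078], 0.38)]
sheet_center [([0.583, -0.251, -0.002], 0.94), ([0.359, -0.136, -0.001], 0.87), ([0.715, 0.087, 0.004], 0.84), ([0.648, -0.084, 0.002], 0.6)]
tray_center [([0.469, -0.302, 0.042], 0.59)]
viewer [([0.497, 0.107, 0.0], 0.69)]
wash_bottle [([0.762, -0.094, -0.001], 0.64)]
stain_jar [([0.533, 0.428, -0.0], 0.54)]
timer [([0.734, -0.206, -0.006], 0.91)]
```

View pics/top0.png

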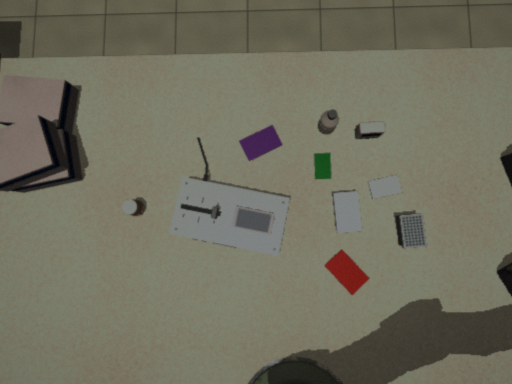

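View pics/side0.png

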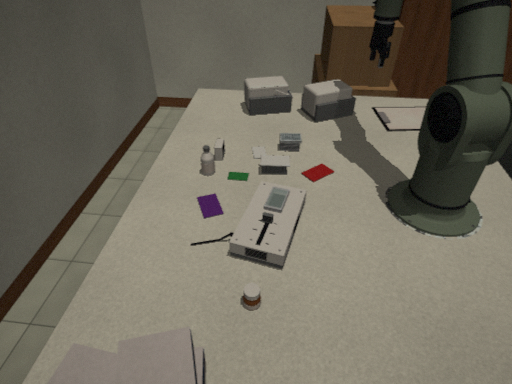

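The top view shows the sheet on its stand at (347,212), a smaller white decoy at (385,187), the tray at (412,230), the viewer centred near (230,215) with glass at (254,220) and the lug at (215,211). The side view agrees. Next I'll work out the orientations from the top picture.

```bash
cat > h.py <<'E'
import numpy as np, cv2
from scipy.spatial.transform import Rotation as Ro
from station import bot, vision, recognise, place_of
def ray_plane(p,uv,z):
    K=np.array(p["camera_matrix"]); R=Ro.from_euler("xyz",p["rotation"]).as_matrix()
    d=np.c_[uv,np.ones(len(uv))]@np.linalg.inv(K).T@R.T
    e=np.array(p["eye"]); return e+d*((z-e[2])/d[:,2])[:,None]
def wrist(name=None):
    s=bot.observe(); p=vision.camera("wrist")
    if name: cv2.imwrite(f"pics/{name}.png",p["pixels"][:,:,::-1])
    T=np.eye(4); T[:3,:3]=Ro.from_euler("xyz",s["tcp_rot"]).as_matrix(); T[:3,3]=s["tool_pos"]
    p["T"]=T@np.array(p["hand_eye"]); return p
def wray(p,uv,z):
    K=np.array(p["camera_matrix"]); q=(np.atleast_2d(uv).astype(float)-K[:2,2])/K[[0,1],[0,1]]
    th=np.linalg.norm(q,axis=1); d=np.c_[q*(np.sin(th)/th)[:,None],np.cos(th)]@p["T"][:3,:3].T
    e=p["T"][:3,3]; return e+d*((z-e[2])/d[:,2])[:,None]
def wproj(p,X):
    K=np.array(p["camera_matrix"]); c=(np.atleast_2d(X)-p["T"][:3,3])@p["T"][:3,:3]
    th=np.arctan2(np.hypot(c[:,0],c[:,1]),c[:,2]); n=np.hypot(c[:,0],c[:,1])
    return c[:,:2]/n[:,None]*th[:,None]*K[[0,1],[0,1]]+K[:2,2]
def rect(P):
    (c,wh,a)=cv2.minAreaRect((P[:,:2]*1000).astype(np.float32))
    if wh[0]<wh[1]: wh=wh[::-1]; a+=90
    return np.round(c,1),np.round(wh,1),round((a+90)%180-90,1)   # mm, deg of long axis
def row(pos,yaw,base=None,byaw=None):
    """numbers of a row reaching pos (tcp) & yaw, tool straight down, from commanded base"""
    s=bot.observe(); R0=Ro.from_euler("xyz",[np.pi,0,byaw] if byaw is not None else s["tcp_rot"])
    b=np.array(base if base is not None else s["tool_pos"])
    t=(R0.inv()*Ro.from_euler("xyz",[np.pi,0,yaw])).as_rotvec()/np.radians(120)
    return np.round(np.r_[t,R0.inv().apply(np.array(pos)-b)/.15],4).tolist()
E
python3 - <<'E'
from h import *
p=vision.camera("top"); im=p["pixels"]
hsv=cv2.cvtColor(im,cv2.COLOR_RGB2HSV)
def seg(box,z,f,nm):
    u0,v0,u1,v1=box; m=f(hsv[v0:v1,u0:u1].astype(int)).astype(np.uint8)
    n,l,st,_=cv2.connectedComponentsWithStats(m); k=1+np.argmax(st[1:,4]); v,u=np.nonzero(l==k)
    print(nm,rect(ray_plane(p,np.c_[u+u0,v+v0],z)),len(u))
for b,z,n in (((325,180,368,242),.045,"sheet"),((366,172,405,203),.003,"decoy")):
    c=hsv[b[1]:b[3],b[0]:b[2]]; t=cv2.threshold(c[:,:,1],0,255,cv2.THRESH_OTSU)[0]; print("t",t)
    seg(b,z,lambda h:h[:,:,1]<t,n)
b=(392,205,434,256); t=cv2.threshold(hsv[b[1]:b[3],b[0]:b[2],1],0,255,cv2.THRESH_OTSU)[0]
seg(b,.052,lambda h:h[:,:,1]<t,"tray")
b=(160,170,300,262); t=cv2.threshold(hsv[b[1]:b[3],b[0]:b[2],1],0,255,cv2.THRESH_OTSU)[0]
seg(b,.06,lambda h:h[:,:,1]<t,"viewer")
seg((228,200,280,240),.072,lambda h:h[:,:,2]<150,"glass")
c=cv2.resize(im[160:265,165:305],None,fx=4,fy=4,interpolation=cv2.INTER_CUBIC); c2=cv2.resize(im[160:265,320:440],None,fx=4,fy=4,interpolation=cv2.INTER_CUBIC)
cv2.imwrite("pics/c1.png",cv2.resize(np.hstack([c,c2])[:,:,::-1],(800,323)))
E
```

```text
t 25.0
sheet (array([ 517.7, -137.5]), array([105.5,  65.7]), 3.9) 1051
t 24.0
decoy (array([ 587.2, -249.1]), array([81.9, 50.9]), -77.9) 568
tray (array([ 468.8, -294.4]), array([82.3, 66.9]), 4.8) 831
viewer (array([511.4, 164.8]), array([286.7, 156.4]), 78.3) 6603
glass (array([498.4, 102.1]), array([129. ,  97.8]), 89.6) 2080
```

View pics/c1.png

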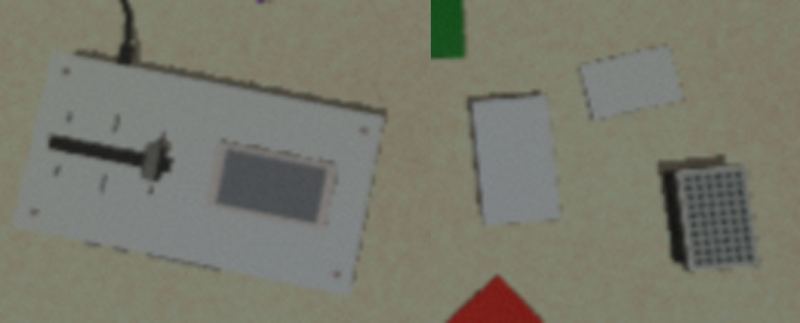

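The crop shows the viewer's long axis at about 78° with its lug on the left side (+y world). The sheet and tray long axes are at about 4–5°. Moving to above the sheet.

Emit:
play_rows:
  commands:
    - [0,0,0,0.26,-0.21,0,-1]
    - [0,0,0,0.53,-0.41,0,-1]
    - [0,0,0,0.79,-0.62,0,-1]

```text
time: 1.32
tool_pos: [0.2341, -0.4914, 0.2314]
tcp_rot: [3.141, -0.0, 0.223]
contact_force: [1.1, -1.6, 0.5]
gripper_width: 0.0852
finger_force: 0.0
```

Emit:
play_rows:
  commands:
    - [0,0,0,0.26,-0.21,0,-1]
    - [0,0,0,0.53,-0.41,0,-1]
    - [0,0,0,0.79,-0.62,0,-1]

```text
time: 1.7
tool_pos: [0.3291, -0.3745, 0.2315]
tcp_rot: [3.141, -0.0, 0.223]
contact_force: [-0.5, -0.5, -0.2]
gripper_width: 0.0851
finger_force: 0.0
```

Emit:
play_rows:
  commands:
    - [0,0,0,0.26,-0.21,0,-1]
    - [0,0,0,0.53,-0.41,0,-1]
    - [0,0,0,0.79,-0.62,0,-1]

```text
time: 2.08
tool_pos: [0.4242, -0.2577, 0.2315]
tcp_rot: [3.141, -0.0, 0.223]
contact_force: [-0.3, -0.4, 0.9]
gripper_width: 0.0854
finger_force: 0.0
```

Emit:
play_rows:
  commands:
    - [0,0,0.02,0.26,-0.21,0,-1]
    - [0,0,0.05,0.53,-0.41,0,-1]
    - [0,0,0.074,0.79,-0.62,0,-1]
    - [0,0,0.074,0.79,-0.62,0,-1]
    - [0,0,0.074,0.79,-0.62,0,-1]

```text
time: 2.7
tool_pos: [0.5179, -0.1424, 0.2312]
tcp_rot: [3.141, 0.0, 0.068]
contact_force: [0.6, -0.4, -0.6]
gripper_width: 0.0857
finger_force: 0.0
```

```bash
python3 - <<'E'
from h import *
s=bot.observe(); print(s["time"],s["qpos"],s["tool_pos"],s["tcp_rot"],bot.grip_point_offset)
p=wrist("w1"); print(np.array(p["hand_eye"]).round(3).tolist(),p["camera_matrix"])
for t in("sheet_center","window","tray_center","lug_center"): print(t,[(np.round(d["position"],3).tolist(),round(d["confidence"],2)) for d in place_of(p,t)[:4]])
E
```

```text
2.7 [ 0.3096725   0.38773004 -0.19967612  1.82492792  0.09353596  0.93836527
 -1.43367422] [ 0.51790241 -0.14236024  0.23120895] [3.14132685e+00 4.23798618e-04 6.80756358e-02] 0.0187
[[0.001, -0.956, -0.293, 0.075], [1.0, 0.001, 0.001, -0.0], [-0.001, -0.293, 0.956, -0.142], [0.0, 0.0, 0.0, 1.0]] [[297.31863964   0.         253.61637875]
 [  0.         297.31863964 192.94389264]
 [  0.           0.           1.        ]]
sheet_center [([0.64, -0.081, 0.0], 0.96), ([0.516, -0.14, 0.047], 0.88), ([0.714, 0.083, 0.0], 0.86), ([0.586, -0.249, 0.001], 0.66)]
window [([0.492, 0.107, 0.07], 0.88)]
tray_center [([0.476, -0.299, 0.046], 0.8)]
lug_center [([0.518, 0.202, 0.073], 0.68)]
```

View pics/w1.png

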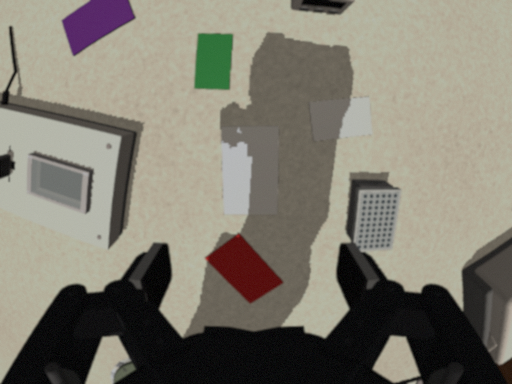

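The wrist view shows the sheet at corners (221,127),(278,126),(278,213),(222,214), half in shadow. The tray is at about (376,218) and the stage frame at (60,182), with the red and green look-alikes clear of them. Measuring these now.

```bash
python3 - <<'E'
from h import *
im=cv2.imread("pics/w1.png")
s=bot.observe(); p=vision.camera("wrist"); im=p["pixels"]; g=cv2.cvtColor(im,cv2.COLOR_RGB2GRAY)
T=np.eye(4); T[:3,:3]=Ro.from_euler("xyz",s["tcp_rot"]).as_matrix(); T[:3,3]=s["tool_pos"]; p["T"]=T@np.array(p["hand_eye"])
def q(c,z,n):
    c=cv2.cornerSubPix(g,np.array(c,np.float32).reshape(-1,1,2),(4,4),(-1,-1),(3,30,.01)).reshape(-1,2)
    P=wray(p,c,z); print(n,c.round(1).tolist(),P[:,:2].round(4).tolist(),rect(P)); 
    for i in range(4): d=P[(i+1)%4]-P[i]; print("  side",np.linalg.norm(d).round(4),np.degrees(np.arctan2(d[1],d[0])).round(1))
q([(221,127),(278,126),(278,213),(222,214)],.045,"sheet")
q([(360,187),(399,188),(397,250),(354,248)],.052,"tray")
q([(32,152),(92,168),(86,213),(26,195)],.072,"stage")
o=np.vstack([cv2.resize(im[110:230,205:295],None,fx=4,fy=4,interpolation=2)[:,:,::-1]])
o2=cv2.resize(im[170:260,335:415],None,fx=5.34,fy=5.34,interpolation=2)[:,:,::-1]
o3=cv2.resize(im[100:250,0:150],(480,480),interpolation=2)[:,:,::-1]
W=np.hstack([o[:480],cv2.resize(o2,(427,480)),o3]);print(W.shape);cv2.imwrite("pics/c2.png",cv2.resize(W,(800,int(480*800/W.shape[1]))))
E
```

```text
sheet [[221.0, 127.0], [278.0, 126.0], [277.0, 212.39999389648438], [223.60000610351562, 213.3000030517578]] [[0.5657, -0.1035], [0.5709, -0.1662], [0.4699, -0.1738], [0.4645, -0.1107]] (array([ 517.7, -138.5]), array([101.9,  63.4]), 4.3)
  side 0.0629 -85.3
  side 0.1013 -175.7
  side 0.0634 94.9
  side 0.1014 4.0
tray [[357.70001220703125, 189.1999969482422], [399.5, 188.10000610351562], [398.79998779296875, 248.39999389648438], [354.0, 248.0]] [[0.507, -0.2662], [0.5124, -0.3226], [0.4301, -0.3426], [0.43, -0.2763]] (array([ 468.6, -304.4]), array([86.1, 65.8]), 7.4)
  side 0.0566 -84.5
  side 0.0847 -166.4
  side 0.0663 90.1
  side 0.0777 7.4
stage [[28.600000381469727, 154.0], [93.0999984741211, 169.3000030517578], [85.5999984741211, 213.3000030517578], [26.0, 195.0]] [[0.5328, 0.1446], [0.5163, 0.042], [0.4606, 0.059], [0.4771, 0.159]] (array([496.7, 100.5]), array([109.1,  57.7]), 80.6)
  side 0.104 -99.1
  side 0.0582 163.0
  side 0.1013 80.6
  side 0.0575 -14.5
(480, 1267, 3)
```

View pics/c2.png

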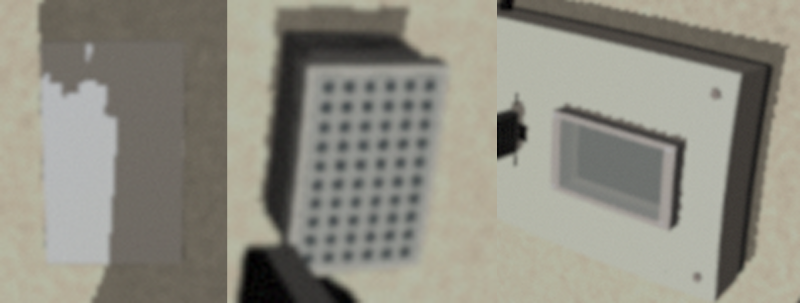

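The crops show the sheet, the tray (a finger hides its near-left corner) and the stage. Sheet centre (0.518,-0.138), yaw 4°. Grasping it.

Emit:
play_rows:
  commands:
    - [0,0,0,0,-0.03,0.3,-1]
    - [0,0,0,0,-0.03,0.6,-1]
    - [0,0,0,0,-0.03,0.93,-1]

```text
time: 3.38
tool_pos: [0.518, -0.138, 0.0909]
tcp_rot: [3.141, -0.001, 0.067]
contact_force: [0.4, -0.8, -1.4]
gripper_width: 0.0854
finger_force: 0.0
```

Emit:
play_rows:
  commands:
    - [0,0,0,0,0,0.15,-1]
    - [0,0,0,0,0,0.3,-1]
    - [0,0,0,0,0,0.425,-1]
    - [0,0,0,0,0,0.425,-1]

```text
time: 3.88
tool_pos: [0.5171, -0.1376, 0.0272]
tcp_rot: [-3.141, 0.002, 0.067]
contact_force: [0.8, -0.1, 0.2]
gripper_width: 0.0853
finger_force: 0.0
```

Emit:
play_rows:
  commands:
    - [0,0,0,0,0,0,0]
    - [0,0,0,0,0,0,0.5]
    - [0,0,0,0,0,0,1]
    - [0,0,0,0,0,0,1]
    - [0,0,0,0,0,0,1]
    - [0,0,0,0,0,0,1]

```text
time: 4.62
tool_pos: [0.5183, -0.1378, 0.0294]
tcp_rot: [3.141, -0.001, 0.068]
contact_force: [-4.1, 0.3, 10.3]
gripper_width: 0.0621
finger_force: 62.6
```

Emit:
play_rows:
  commands:
    - [0,0,0,0,0,-0.1,1]
    - [0,0,0,0,0,-0.3,1]
    - [0,0,0,0,0,-0.55,1]
    - [0,0,0,0,0,-0.8,1]

```text
time: 5.12
tool_pos: [0.5179, -0.1376, 0.1506]
tcp_rot: [3.141, -0.001, 0.068]
contact_force: [1.2, -0.5, -0.6]
gripper_width: 0.0621
finger_force: 65.7
```

Emit:
play_rows:
  commands:
    - [0,0,-0.08,-0.01,-0.12,0,1]
    - [0,0,-0.16,-0.02,-0.24,0,1]
    - [0,0,-0.24,-0.03,-0.36,0,1]
    - [0,0,-0.32,-0.04,-0.48,0,1]
    - [0,0,-0.4,-0.05,-0.6,0,1]
    - [0,0,-0.48,-0.06,-0.72,0,1]
    - [0,0,-0.56,-0.07,-0.84,0,1]
    - [0,0,-0.62,-0.07,-0.94,0,1]
    - [0,0,-0.62,-0.07,-0.94,0,1]
    - [0,0,-0.62,-0.07,-0.94,0,1]

```text
time: 6.38
tool_pos: [0.498, 0.0016, 0.1486]
tcp_rot: [3.141, 0.001, 1.363]
contact_force: [0.6, -0.2, -0.2]
gripper_width: 0.0619
finger_force: 65.7
```

```bash
python3 - <<'E'
from h import *
s=bot.observe(); print(s["time"],s["qpos"].round(3),s["tool_pos"],s["tcp_rot"],s["gripper_width"],s["contact_force"])
p=wrist("w2"); np.save("w2T.npy",p["T"])
for t in("window","lug_center","viewer"): print(t,[(np.round(d["position"],3).tolist(),round(d["confidence"],2)) for d in place_of(p,t)[:2]])
cv2.imwrite("pics/w2b.png",cv2.resize(p["pixels"],(800,600),interpolation=2)[:,:,::-1])
E
```

```text
6.375 [ 0.293  0.484 -0.545  1.987  0.357  0.764 -0.67 ] [0.49802769 0.00156943 0.14860617] [3.14081990e+00 5.42287445e-04 1.36265968e+00] 0.0618772298282772 [ 0.64744092 -0.23671141 -0.19974319]
window [([0.494, 0.107, 0.071], 0.76)]
lug_center [([0.758, -0.099, 0.002], 0.34)]
viewer [([0.498, 0.108, 0.0], 0.97)]
```

View pics/w2b.png

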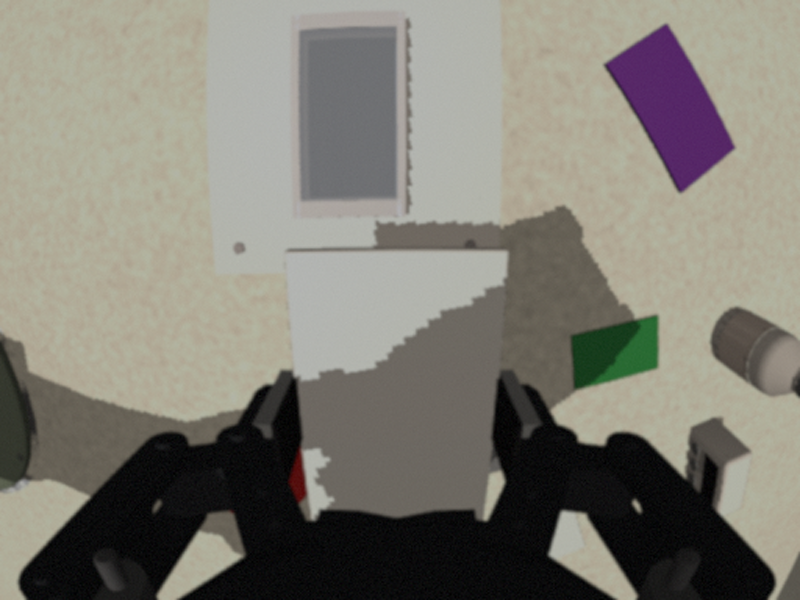

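The wrist view shows the stage ahead with corners near (292,14),(405,11),(407,214),(294,216) in the 800-px picture. The held sheet's front edge runs from (286,250) to (508,250). I'll rectify the stage and sheet planes and fit their edges.

```bash
cat >> h.py <<'E'
def rectify(p,o,yaw,z,hx,hy,res=.0005):
    """image with columns along axis a(yaw) and rows along b=a+90deg"""
    a=np.array([np.cos(yaw),np.sin(yaw)]); b=np.array([-a[1],a[0]])
    U,V=np.meshgrid(np.arange(-hx,hx,res),np.arange(-hy,hy,res))
    X=np.c_[np.array(o)+U.reshape(-1,1)*a+V.reshape(-1,1)*b,np.full(U.size,z)]
    m=wproj(p,X).astype(np.float32).reshape(U.shape+(2,))
    return cv2.remap(p["pixels"],m[...,0],m[...,1],cv2.INTER_LINEAR)
E
python3 - <<'E'
from h import *
p={"pixels":cv2.imread("pics/w2.png")[:,:,::-1].copy(),"T":np.load("w2T.npy"),"camera_matrix":vision.camera("wrist")["camera_matrix"]}
c=np.array([(292,14),(405,11),(407,214),(294,216)])/1.5625-.2
P=wray(p,c,.072); print("stage",P[:,:2].round(4).tolist(),rect(P))
def ang(i,j): d=P[j]-P[i]; return round(float(np.degrees(np.arctan2(d[1],d[0]))),1),round(float(np.linalg.norm(d)),4)
print(ang(3,0),ang(2,1),ang(3,2),ang(0,1),P.mean(0))
P=wray(p,np.array([(286,250),(508,250),(217,273)])/1.5625-.2,.1642); print("sheet far edge",P[:2].round(4).tolist(),ang(0,1)); print("mid",P[:2].mean(0))
im=rectify(p,(.4967,.102),np.radians(78.3),.072,.07,.05)
cv2.imwrite("pics/r.png",cv2.resize(im,None,fx=2.8,fy=2.8)[:,:,::-1])
E
```

```text
stage [[0.4808, 0.1588], [0.5329, 0.147], [0.5136, 0.0504], [0.4607, 0.0613]] (array([497.1, 104.6]), array([99.6, 54.1]), 78.4)
(78.3, 0.0996) (78.7, 0.0985) (-11.6, 0.0541) (-12.8, 0.0535) [0.4969934  0.10435812 0.072     ]
sheet far edge [[0.4783, 0.0582, 0.1642], [0.5396, 0.0453, 0.1642]] (-11.9, 0.0627)
mid [0.50897054 0.0517021  0.1642    ]
```

View pics/r.png

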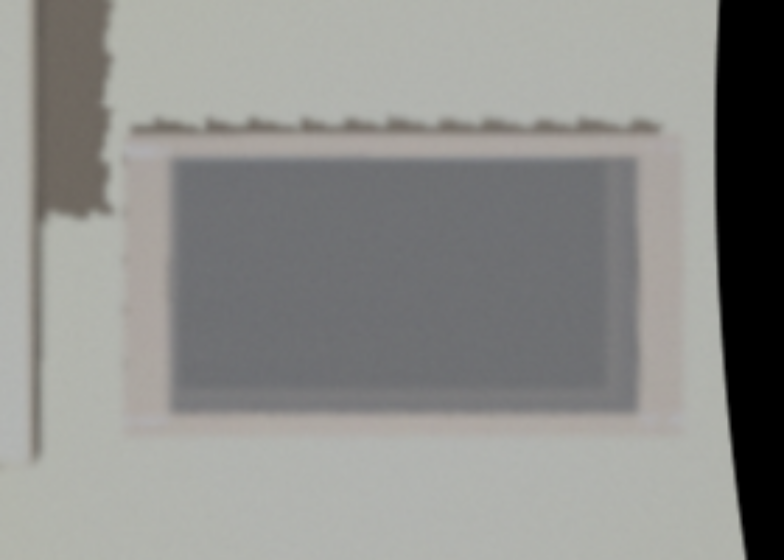

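Emit:
play_rows:
  commands:
    - [0,0,0,0.17,-0.04,0,1]
    - [0,0,0,0.34,-0.08,0,1]
    - [0,0,0,0.5,-0.115,0,1]
    - [0,0,-0.002,0.671,-0.153,0,1]
    - [0,0,-0.002,0.671,-0.153,0.2,1]
    - [0,0,-0.002,0.671,-0.153,0.457,1]
    - [0,0,-0.002,0.671,-0.153,0.457,1]
    - [0,0,-0.002,0.671,-0.153,0.457,1]

```text
time: 7.62
tool_pos: [0.4963, 0.1058, 0.0806]
tcp_rot: [3.141, -0.0, 1.37]
contact_force: [-0.6, 0.3, -0.3]
gripper_width: 0.0618
finger_force: 65.7
```

```bash
python3 - <<'E'
from h import *
s=bot.observe(); print(s["tool_pos"],s["tcp_rot"],s["contact_force"])
print(row((.4964,.1049,.0614),np.radians(78.3)))
p=wrist("w3"); np.save("w3T.npy",p["T"])
# sheet far edge in rectified plane at sheet top
z=s["tool_pos"][2]+.0156
im=rectify(p,(.4963+.052*.2028,.1042+.052*.979),np.radians(78.3),z,.04,.05)
cv2.imwrite("pics/r3.png",cv2.resize(im,None,fx=3,fy=3)[:,:,::-1])
E
```

```text
[0.49627112 0.10577505 0.08056671] [ 3.14096455e+00 -3.46663004e-04  1.37015971e+00] [-0.5562893   0.25389261 -0.28892726]
[0.0003, -0.0002, 0.0017, -0.0056, 0.0019, 0.1278]
```

View pics/r3.png

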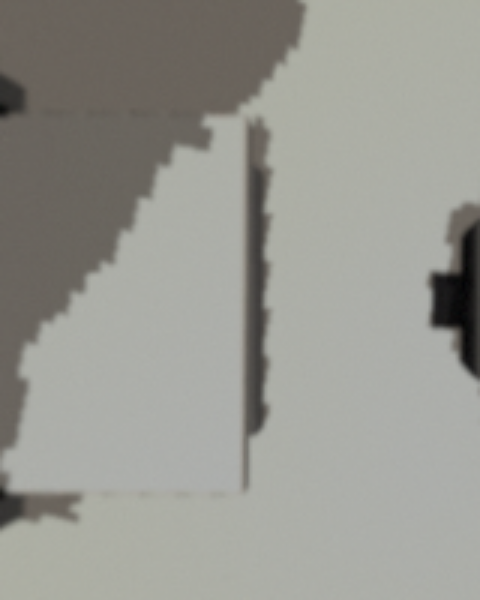

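The rectified view shows the sheet edge at x=245 (0.8 mm past the target line) and centred across. Lowering with a small correction.

Emit:
play_rows:
  commands:
    - [0,0,0.002,-0.006,0.002,0.04,1]
    - [0,0,0.002,-0.006,0.002,0.08,1]
    - [0,0,0.002,-0.006,0.002,0.11,1]
    - [0,0,0.002,-0.006,0.002,0.125,1]
    - [0,0,0.002,-0.006,0.002,0.125,1]

```text
time: 8.3
tool_pos: [0.4958, 0.1046, 0.0614]
tcp_rot: [3.141, 0.001, 1.366]
contact_force: [-6.6, -1.9, 22.5]
gripper_width: 0.0618
finger_force: 67.7
```

Emit:
play_rows:
  commands:
    - [0,0,0,0,0,-0.004,1]
    - [0,0,0,0,0,-0.004,1]

```text
time: 8.55
tool_pos: [0.4959, 0.1048, 0.0615]
tcp_rot: [3.142, 0.0, 1.366]
contact_force: [-2.7, -0.9, 8.0]
gripper_width: 0.0622
finger_force: 66.5
```

Emit:
play_rows:
  commands:
    - [0,0,0,0,0,0,0.2]
    - [0,0,0,0,0,0,-0.5]
    - [0,0,0,0,0,0,-1]
    - [0,0,0,0,0,0,-1]
    - [0,0,0,0,0,0,-1]
    - [0,0,0,0,0,-0.1,-1]
    - [0,0,0,0,0,-0.4,-1]
    - [0,0,0,0,0,-0.75,-1]
    - [0,0,0,0,0,-0.75,-1]

```text
time: 9.68
tool_pos: [0.4976, 0.1052, 0.1781]
tcp_rot: [3.136, -0.002, 1.366]
contact_force: [0.6, -0.1, -0.4]
gripper_width: 0.0853
finger_force: 0.0
```

```bash
python3 - <<'E'
from h import *
s=bot.observe(); print(s["tool_pos"],s["tcp_rot"],s["gripper_width"])
p=wrist("w4"); np.save("w4T.npy",p["T"])
im=rectify(p,(.4963,.1042),np.radians(78.3),.077,.065,.045)
cv2.imwrite("pics/r4.png",cv2.resize(im,None,fx=3,fy=3)[:,:,::-1])
E
```

```text
[0.49756101 0.10521432 0.17811393] [ 3.13586595e+00 -2.27211347e-03  1.36605309e+00] 0.08529089486596268
```

View pics/r4.png

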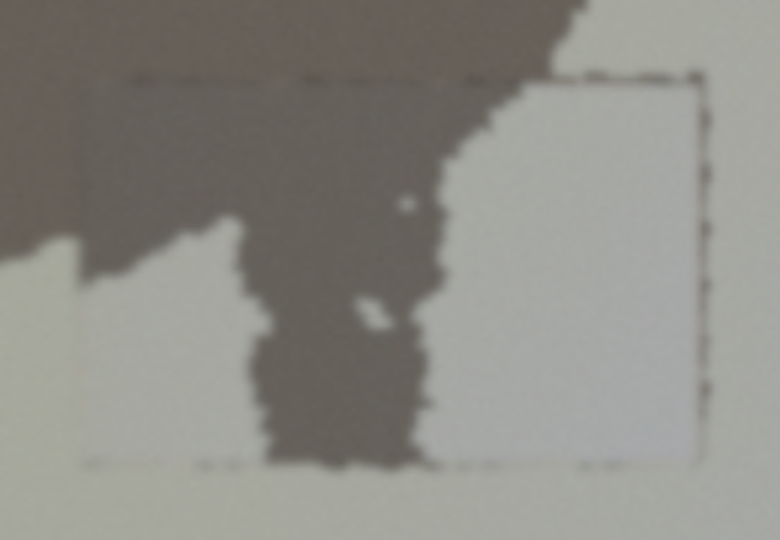

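The sheet lies within about 0.7 mm of the stage centre and is square to it. Going for the tray.

Emit:
play_rows:
  commands:
    - [0,0,0.08,-0.11,0.01,-0.04,-1]
    - [0,0,0.16,-0.22,0.03,-0.08,-1]
    - [0,0,0.24,-0.33,0.04,-0.12,-1]
    - [0,0,0.32,-0.44,0.06,-0.16,-1]
    - [0,0,0.4,-0.55,0.07,-0.2,-1]
    - [0,0,0.48,-0.66,0.09,-0.24,-1]
    - [0,0,0.56,-0.77,0.1,-0.28,-1]
    - [0,0,0.608,-0.86,0.11,-0.32,-1]
    - [0,0,0.608,-0.86,0.11,-0.32,-1]
    - [0,0,0.608,-0.86,0.11,-0.32,-1]

```text
time: 10.98
tool_pos: [0.4857, -0.0243, 0.2215]
tcp_rot: [-3.141, 0.001, 0.096]
contact_force: [0.3, -0.2, -0.1]
gripper_width: 0.0857
finger_force: 0.0
```

Emit:
play_rows:
  commands:
    - [0,0,0,-0.05,0.3,0,-1]
    - [0,0,0,-0.1,0.6,0,-1]
    - [0,0,0,-0.15,0.9,0,-1]

```text
time: 11.35
tool_pos: [0.4759, -0.162, 0.2215]
tcp_rot: [-3.141, 0.0, 0.096]
contact_force: [1.2, -0.0, -0.7]
gripper_width: 0.0854
finger_force: 0.0
```

Emit:
play_rows:
  commands:
    - [0,0,0,-0.05,0.3,0,-1]
    - [0,0,0,-0.1,0.6,0,-1]
    - [0,0,0,-0.15,0.9,0,-1]
    - [0,0,0,-0.15,0.9,0,-1]
    - [0,0,0,-0.15,0.9,0,-1]

```text
time: 11.98
tool_pos: [0.4664, -0.2969, 0.2214]
tcp_rot: [-3.14, 0.0, 0.095]
contact_force: [0.8, 1.5, -0.3]
gripper_width: 0.0856
finger_force: 0.0
```

```bash
python3 - <<'E'
from h import *
s=bot.observe(); print(s["time"],s["tool_pos"],s["tcp_rot"])
p=wrist("w5"); np.save("w5T.npy",p["T"])
print([(np.round(d["position"],3).tolist(),round(d["confidence"],2)) for d in place_of(p,"tray_center")[:2]])
# wells: dark blobs in a rectified view of the tray top
o=np.array([.468,-.298]); yaw=np.radians(5)
g=cv2.cvtColor(rectify(p,o,yaw,.052,.055,.045,.00025),cv2.COLOR_RGB2GRAY)
b=cv2.morphologyEx(g,cv2.MORPH_BLACKHAT,np.ones((21,21),np.uint8))
m=cv2.threshold(b,0,255,cv2.THRESH_OTSU)[1]
n,l,st,c=cv2.connectedComponentsWithStats(m)
k=[i for i in range(1,n) if 60<st[i,4]<900 and max(st[i,2:4])<36]
P=c[k]*.25-np.array([55,45]); print(len(k),st[k,4].mean())
r=cv2.minAreaRect(P.astype(np.float32)); print(r, np.median(P,0))
E
```

```text
11.975 [ 0.46635387 -0.29687765  0.22135142] [-3.14049843e+00  4.29503562e-04  9.48578506e-02]
[([0.472, -0.3, 0.043], 0.82)]
62 279.8709677419355
((9.946979522705078, 7.656620025634766), (88.37213134765625, 59.57497787475586), 0.04479457810521126) [3.34059905 2.59104388]
```

```bash
python3 - <<'E'
from h import *
p={"pixels":cv2.imread("pics/w5.png")[:,:,::-1].copy(),"T":np.load("w5T.npy"),"camera_matrix":vision.camera("wrist")["camera_matrix"]}
o=np.array([.468,-.298]); yaw=np.radians(5)
g=cv2.cvtColor(rectify(p,o,yaw,.052,.055,.045,.00025),cv2.COLOR_RGB2GRAY)
b=cv2.morphologyEx(g,cv2.MORPH_BLACKHAT,np.ones((21,21),np.uint8))
m=cv2.threshold(b,0,255,cv2.THRESH_OTSU)[1]
n,l,st,c=cv2.connectedComponentsWithStats(m)
k=[i for i in range(1,n) if 100<st[i,4]<900 and max(st[i,2:4])<36]
P=c[k]*.25-np.array([55,45])
d=np.sort(np.linalg.norm(P[:,None]-P[None],axis=2),axis=1); ok=(d[:,2]<1.3*np.median(d[:,2]))
P=P[ok]; r=cv2.minAreaRect(P.astype(np.float32)); print(len(P),r,P.mean(0))
a=r[2] if r[1][0]>r[1][1] else r[2]-90
R=np.array([[np.cos(yaw),-np.sin(yaw)],[np.sin(yaw),np.cos(yaw)]])
w=o+R@np.array(r[0])/1000; Y=np.radians(a)+yaw; print(w,o+R@P.mean(0)/1000,np.degrees(Y))
s=bot.observe(); print(row((w[0],w[1],.1),Y))
E
```

```text
60 ((-0.3211212158203125, -1.434591293334961), (41.27363586425781, 67.65696716308594), 89.6985855102539) [-0.32438963 -1.45489707]
[ 0.46780513 -0.29945712] [ 0.46780365 -0.29947763] 4.698585510253906
[-0.0002, -0.0, 0.0063, 0.0066, 0.0191, 0.8122]
```

Emit:
play_rows:
  commands:
    - [0,0,0.006,0.007,0.019,0.25,-1]
    - [0,0,0.006,0.007,0.019,0.5,-1]
    - [0,0,0.006,0.007,0.019,0.81,-1]
    - [0,0,0.006,0.007,0.019,0.81,-1]

```text
time: 12.62
tool_pos: [0.4663, -0.299, 0.0982]
tcp_rot: [-3.139, 0.004, 0.082]
contact_force: [-0.3, 0.9, 0.7]
gripper_width: 0.0853
finger_force: 0.0
```

Emit:
play_rows:
  commands:
    - [0,0,0,0,0,0.13,-1]
    - [0,0,0,0,0,0.26,-1]
    - [0,0,0,0,0,0.4,-1]
    - [0,0,0,0,0,0.4,-1]
    - [0,0,0,0,0,0.4,-1]

```text
time: 13.25
tool_pos: [0.4683, -0.301, 0.0421]
tcp_rot: [3.141, -0.002, 0.081]
contact_force: [0.1, 0.4, 0.0]
gripper_width: 0.0855
finger_force: 0.0
```

Emit:
play_rows:
  commands:
    - [0,0,0,0,-0.009,0.016,-1]
    - [0,0,0,0,-0.009,0.016,0]
    - [0,0,0,0,-0.009,0.016,0.5]
    - [0,0,0,0,-0.009,0.016,1]
    - [0,0,0,0,-0.009,0.016,1]
    - [0,0,0,0,-0.009,0.016,1]
    - [0,0,0,0,-0.009,0.016,1]

```text
time: 14.12
tool_pos: [0.4675, -0.2994, 0.0386]
tcp_rot: [3.141, -0.0, 0.08]
contact_force: [-3.3, 2.4, 12.7]
gripper_width: 0.0561
finger_force: 61.8
```

Emit:
play_rows:
  commands:
    - [0,0,0,0,0,-0.1,1]
    - [0,0,0,0,0,-0.3,1]
    - [0,0,0,0,0,-0.6,1]
    - [0,0,0,0,0,-0.9,1]

```text
time: 14.62
tool_pos: [0.4672, -0.2993, 0.1751]
tcp_rot: [3.142, -0.0, 0.08]
contact_force: [-0.6, 0.1, -0.4]
gripper_width: 0.0562
finger_force: 64.8
```

Emit:
play_rows:
  commands:
    - [0,0,0,0.04,-0.24,0,1]
    - [0,0,0,0.08,-0.5,0,1]
    - [0,0,0,0.12,-0.75,0,1]
    - [0,0,0,0.167,-0.988,0,1]

```text
time: 15.12
tool_pos: [0.4804, -0.1484, 0.1739]
tcp_rot: [3.141, -0.001, 0.08]
contact_force: [0.7, -0.3, -2.4]
gripper_width: 0.0558
finger_force: 64.9
```

Emit:
play_rows:
  commands:
    - [0,0,-0.08,0.02,-0.12,0,1]
    - [0,0,-0.16,0.04,-0.25,0,1]
    - [0,0,-0.24,0.06,-0.37,0,1]
    - [0,0,-0.32,0.08,-0.5,0,1]
    - [0,0,-0.4,0.1,-0.62,0,1]
    - [0,0,-0.48,0.12,-0.75,0,1]
    - [0,0,-0.56,0.15,-0.9,0,1]
    - [0,0,-0.613,0.167,-0.988,0,1]
    - [0,0,-0.613,0.167,-0.988,0,1]
    - [0,0,-0.613,0.167,-0.988,0,1]

```text
time: 16.38
tool_pos: [0.4934, -0.0007, 0.1733]
tcp_rot: [3.141, 0.001, 1.361]
contact_force: [0.3, -0.3, 0.3]
gripper_width: 0.0563
finger_force: 64.9
```

```bash
cat > tray.py <<'E'
from h import *
def wells(p,o,yaw,z):
    g=cv2.cvtColor(rectify(p,o,yaw,z,.055,.045,.00025),cv2.COLOR_RGB2GRAY)
    b=cv2.morphologyEx(g,cv2.MORPH_BLACKHAT,np.ones((21,21),np.uint8))
    m=cv2.threshold(b,0,255,cv2.THRESH_OTSU)[1]
    n,l,st,c=cv2.connectedComponentsWithStats(m)
    k=[i for i in range(1,n) if 100<st[i,4]<900 and max(st[i,2:4])<36]
    P=c[k]*.25-np.array([55,45])
    d=np.sort(np.linalg.norm(P[:,None]-P[None],axis=2),axis=1); P=P[d[:,2]<1.3*np.median(d[:,2])]
    r=cv2.minAreaRect(P.astype(np.float32)); a=r[2] if r[1][0]>r[1][1] else r[2]-90
    R=np.array([[np.cos(yaw),-np.sin(yaw)],[np.sin(yaw),np.cos(yaw)]])
    print("wells",len(P),r[1],np.asarray(o)+R@np.array(r[0])/1000,np.degrees(yaw)+a)
E
python3 - <<'E'
from tray import *
s=bot.observe(); print(s["time"],s["tool_pos"],s["tcp_rot"],s["gripper_width"])
p=wrist("w6"); np.save("w6T.npy",p["T"])
wells(p,s["tool_pos"][:2],s["tcp_rot"][2],s["tool_pos"][2]+.0134)
print(row((.496,.1043,.12),np.radians(78.3)))
im=rectify(p,(.496,.1043),np.radians(78.3),.077,.07,.045)
gr=cv2.Sobel(cv2.cvtColor(im,cv2.COLOR_RGB2GRAY),cv2.CV_32F,1,0)
print(np.argsort(-abs(gr[70:110].mean(0)))[:8]*.5-70)
E
```

```text
16.375 [ 0.49344432 -0.00073148  0.17325911] [3.14129729e+00 5.23143338e-04 1.36082710e+00] 0.05633146778123642
wells 60 (67.83692932128906, 41.14631271362305) [ 4.93784839e-01 -2.76114440e-04] 78.0391477122023
[0.0001, 0.0003, -0.0026, 0.689, -0.1291, 0.3542]
[ 60.   59.5  60.5  59.   61.  -51.5 -53.5 -53. ]
```

Emit:
play_rows:
  commands:
    - [0,0,0,0.17,-0.03,0,1]
    - [0,0,0,0.34,-0.06,0,1]
    - [0,0,0,0.52,-0.1,0,1]
    - [0,0,-0.002,0.686,-0.129,0,1]
    - [0,0,-0.002,0.686,-0.129,0.2,1]
    - [0,0,-0.002,0.686,-0.129,0.4,1]
    - [0,0,-0.002,0.686,-0.129,0.51,1]
    - [0,0,-0.002,0.686,-0.129,0.51,1]
    - [0,0,-0.002,0.686,-0.129,0.51,1]

```text
time: 17.55
tool_pos: [0.4962, 0.1048, 0.0973]
tcp_rot: [3.141, -0.0, 1.368]
contact_force: [0.4, 0.3, 0.2]
gripper_width: 0.0562
finger_force: 64.9
```

```bash
python3 - <<'E'
from tray import *
s=bot.observe(); print(s["time"],s["tool_pos"],s["tcp_rot"],s["gripper_width"])
p=wrist("w7"); np.save("w7T.npy",p["T"])
wells(p,s["tool_pos"][:2],s["tcp_rot"][2],s["tool_pos"][2]+.0134)
print(row((.496,.1039,.0756),np.radians(78.3)))
E
```

```text
17.55 [0.49615051 0.10478701 0.09730257] [ 3.14065027e+00 -3.70595977e-04  1.36781632e+00] 0.05624972527627955
wells 60 (67.85256958007812, 41.45266342163086) [0.49661901 0.10514755] 78.45929659983032
[0.0006, -0.0002, 0.0006, -0.0063, -0.0006, 0.1454]
```

Lower to just short of contact, then feel for it.

Emit:
play_rows:
  commands:
    - [0,0,0.001,-0.006,-0.001,0.05,1]
    - [0,0,0.001,-0.006,-0.001,0.09,1]
    - [0,0,0.001,-0.006,-0.001,0.12,1]
    - [0,0,0.001,-0.006,-0.001,0.135,1]
    - [0,0,0.001,-0.006,-0.001,0.135,1]
    - [0,0,0.001,-0.006,-0.001,0.135,1]

```text
time: 18.35
tool_pos: [0.4954, 0.104, 0.0763]
tcp_rot: [3.141, -0.0, 1.366]
contact_force: [-0.3, -0.5, 0.2]
gripper_width: 0.0564
finger_force: 64.9
```

Emit:
play_rows:
  commands:
    - [0,0,0,0,0,0.004,1]
    - [0,0,0,0,0,0.007,1]
    - [0,0,0,0,0,0.007,1]

```text
time: 18.73
tool_pos: [0.4955, 0.1039, 0.0757]
tcp_rot: [3.141, 0.0, 1.366]
contact_force: [-3.3, -1.1, 11.1]
gripper_width: 0.056
finger_force: 66.2
```

Emit:
play_rows:
  commands:
    - [0,0,0,0,0,-0.002,0.2]
    - [0,0,0,0,0,-0.002,-0.5]
    - [0,0,0,0,0,-0.002,-1]
    - [0,0,0,0,0,-0.002,-1]
    - [0,0,0,0,0,-0.002,-1]
    - [0,0,0,0,0,-0.1,-1]
    - [0,0,0,0,0,-0.4,-1]
    - [0,0,0,0,0,-0.75,-1]
    - [0,0,0,0,0,-0.75,-1]
    - [0,0,0,0,0,-0.75,-1]

```text
time: 19.98
tool_pos: [0.4953, 0.1037, 0.1882]
tcp_rot: [3.141, 0.0, 1.366]
contact_force: [-0.5, 0.3, -0.5]
gripper_width: 0.0852
finger_force: 0.0
```

```bash
python3 - <<'E'
from tray import *
s=bot.observe(); print(s["time"],s["tool_pos"],s["tcp_rot"],s["gripper_width"],s["qpos"].round(2))
p=wrist("w8"); np.save("w8T.npy",p["T"])
wells(p,(.496,.104),np.radians(78.3),.089)
y=np.radians(78.3)
im=rectify(p,(.4963,.1042),y,.077,.065,.045); g=cv2.GaussianBlur(cv2.cvtColor(im,cv2.COLOR_RGB2GRAY),(3,3),0)
def pk(v): i=np.argsort(-abs(v))[:10]; return sorted((i*.5).tolist())
print("long",pk(cv2.Sobel(g,cv2.CV_32F,1,0)[60:120].mean(0))," lat",pk(cv2.Sobel(g,cv2.CV_32F,0,1)[:,50:210].mean(1)))
for n in("lug_center","window"): print(n,[(np.round(d["position"],4).tolist(),round(d["confidence"],2)) for d in place_of(p,n)[:2]])
L=np.array([.4963,.1042])+.098*np.array([np.cos(y),np.sin(y)]); print("lug pred",L)
print("yaw -11.7:",row((*L,.19),y-np.pi/2)," other:",row((*L,.19),y+np.pi/2))
E
```

```text
19.975 [0.49526909 0.10370966 0.18815994] [3.14093165e+00 1.87820040e-06 1.36606429e+00] 0.08516477870404801 [ 0.11  0.44 -0.57  1.93  0.31  0.86 -0.82]
wells 60 (67.64813232421875, 41.69077682495117) [0.49589956 0.10419953] 78.39600730240345
long [67.0, 67.5, 68.0, 68.5, 104.0, 104.5, 105.0, 106.5, 107.0, 107.5]  lat [26.0, 43.5, 51.5, 52.0, 52.5, 56.5, 57.0, 57.5, 77.0, 77.5]
lug_center [([0.5147, 0.1989, 0.0744], 0.71)]
window []
lug pred [0.51617315 0.20016384]
yaw -11.7: [-0.0003, 0.0007, 0.7499, 0.6577, 0.0088, -0.0201]  other: [-0.0007, -0.0003, -0.7501, 0.6577, 0.0088, -0.0201]
```

Emit:
play_rows:
  commands:
    - [0,0,-0.08,0.07,0,0,0.3]
    - [0,0,-0.16,0.14,0,0,0.3]
    - [0,0,-0.24,0.21,0,0,0.3]
    - [0,0,-0.32,0.28,0,0,0.3]
    - [0,0,-0.4,0.35,0,0,0.3]
    - [0,0,-0.48,0.42,0,0,0.3]
    - [0,0,-0.56,0.5,0.01,0,0.3]
    - [0,0,-0.64,0.57,0.01,0,0.3]
    - [0,0,-0.72,0.64,0.01,0,0.3]
    - [0,0,-0.75,0.658,0.01,0,0.3]
    - [0,0,-0.75,0.658,0.01,0,0.3]
    - [0,0,-0.75,0.658,0.01,0,0.3]

```text
time: 21.62
tool_pos: [0.5167, 0.2, 0.1873]
tcp_rot: [-3.141, -0.001, 2.935]
contact_force: [0.2, 0.2, -0.2]
gripper_width: 0.0297
finger_force: 0.0
```

```bash
python3 - <<'E'
from tray import *
s=bot.observe(); print(s["time"],s["tool_pos"],s["tcp_rot"],s["gripper_width"],s["qpos"].round(2))
p=wrist("w9"); np.save("w9T.npy",p["T"])
for n in("lug_center","window"): print(n,[(np.round(d["position"],4).tolist(),round(d["confidence"],2)) for d in place_of(p,n)[:2]])
y=np.radians(78.3); L=np.array([.51617,.20016])
im=rectify(p,L,y,.09,.03,.03,.001); g=cv2.cvtColor(im,cv2.COLOR_RGB2GRAY)
print("top plane, cols along +y travel (mm -30..), rows toward -x viewer");
for r in range(10,50,6): print(r-30,g[r,::2].tolist())
print(row((*L,.11),y+np.pi/2))
E
```

```text
21.625 [0.51667456 0.200016   0.18727226] [-3.14121044e+00 -6.89609745e-04  2.93536892e+00] 0.029668690964463437 [ 0.17  0.62 -0.93  1.8   0.58  1.02  0.38]
lug_center [([0.5111, 0.2031, 0.0755], 0.92)]
window []
top plane, cols along +y travel (mm -30..), rows toward -x viewer
-20 [104, 104, 103, 103, 103, 104, 104, 102, 104, 102, 104, 103, 103, 103, 103, 102, 104, 103, 103, 103, 104, 103, 103, 102, 103, 104, 104, 103, 103, 104]
-14 [104, 102, 104, 102, 104, 103, 103, 103, 104, 103, 103, 103, 93, 75, 73, 73, 89, 92, 98, 103, 103, 104, 104, 103, 117, 172, 176, 172, 137, 150]
-8 [176, 176, 161, 148, 128, 137, 154, 150, 132, 126, 148, 141, 74, 90, 93, 94, 94, 89, 90, 148, 133, 148, 178, 176, 177, 176, 176, 177, 177, 177]
-2 [177, 176, 178, 177, 176, 176, 177, 176, 176, 178, 176, 162, 83, 90, 97, 96, 94, 88, 98, 172, 177, 177, 176, 175, 177, 176, 177, 176, 176, 177]
4 [176, 176, 176, 177, 176, 176, 176, 178, 178, 159, 63, 35, 53, 91, 97, 97, 95, 90, 44, 38, 41, 35, 38, 40, 40, 32, 39, 39, 39, 37]
10 [176, 177, 177, 176, 176, 177, 177, 176, 176, 171, 74, 17, 52, 93, 96, 96, 97, 92, 42, 18, 19, 21, 19, 18, 19, 17, 18, 19, 19, 17]
16 [177, 175, 178, 177, 176, 177, 177, 176, 176, 177, 177, 168, 76, 46, 51, 51, 51, 49, 111, 175, 177, 178, 176, 177, 177, 178, 177, 176, 177, 177]
[-0.0001, 0.0, -0.0006, 0.0044, -0.0004, 0.5174]
```

Emit:
play_rows:
  commands:
    - [0,0,0,0.004,0,0.2,0.3]
    - [0,0,0,0.004,0,0.4,0.3]
    - [0,0,0,0.004,0,0.6,0.3]
    - [0,0,0,0.004,0,0.73,0.3]
    - [0,0,0,0.004,0,0.79,0.3]
    - [0,0,0,0.004,0,0.79,0.3]

```text
time: 22.52
tool_pos: [0.5163, 0.2005, 0.0692]
tcp_rot: [3.142, -0.0, 2.937]
contact_force: [-0.3, -1.1, 0.1]
gripper_width: 0.0297
finger_force: 0.0
```

Emit:
play_rows:
  commands:
    - [0,0,0,0,0,0,0.5]
    - [0,0,0,0,0,0,0.7]
    - [0,0,0,0,0,0,1]
    - [0,0,0,0,0,0,1]
    - [0,0,0,0,0,0,1]

```text
time: 23.15
tool_pos: [0.5166, 0.2, 0.0699]
tcp_rot: [-3.141, 0.001, 2.937]
contact_force: [-2.2, -3.9, 9.7]
gripper_width: 0.0109
finger_force: 60.0
```

Emit:
play_rows:
  commands:
    - [0,0,0,0,0.03,0,1]
    - [0,0,0,0,0.07,0,1]
    - [0,0,0,0,0.11,0,1]
    - [0,0,0,0,0.15,0,1]
    - [0,0,0,0,0.19,0,1]
    - [0,0,0,0,0.23,0,1]
    - [0,0,0,0,0.255,0,1]
    - [0,0,0,0,0.255,0,1]
    - [0,0,0,0,0.255,0,1]

```text
time: 24.28
tool_pos: [0.5243, 0.2368, 0.0698]
tcp_rot: [-3.14, 0.001, 2.936]
contact_force: [-3.5, -7.5, 13.4]
gripper_width: 0.0106
finger_force: 60.4
```

```bash
python3 - <<'E'
from tray import *
s=bot.observe(); print(s["time"],s["tool_pos"],s["tcp_rot"],s["contact_force"],s["gripper_width"])
print(row((.5243,.2393,s["tool_pos"][2]),np.radians(168.3)))
p=wrist("w10"); y=np.radians(78.3); a=np.array([np.cos(y),np.sin(y)]); W=np.array([.4963,.1042])
im=rectify(p,W+.11*a,y,.061,.09,.06,.0004); im2=cv2.resize(im,(800,533))[:,:,::-1].copy()
t=vision.camera("top"); c=cv2.resize(t["pixels"][165:260,165:305],(800,543),interpolation=2)[:,:,::-1]
cv2.imwrite("pics/f.png",cv2.resize(np.vstack([im2,c]),(446,600)))
d=s["tool_pos"][:2]-W; print("tcp along",d@a,"lat",d@[-a[1],a[0]])
E
```

```text
24.275 [0.5242598  0.23676767 0.06984639] [-3.13981498e+00  8.48091632e-04  2.93627675e+00] [-3.48323575 -7.54236063 13.35485894] 0.010630031311462895
[-0.0008, 0.0004, -0.0005, 0.0032, 0.0166, -0.0]
tcp along 0.13548317689288533 lat -0.0004958332120707562
```

View pics/f.png

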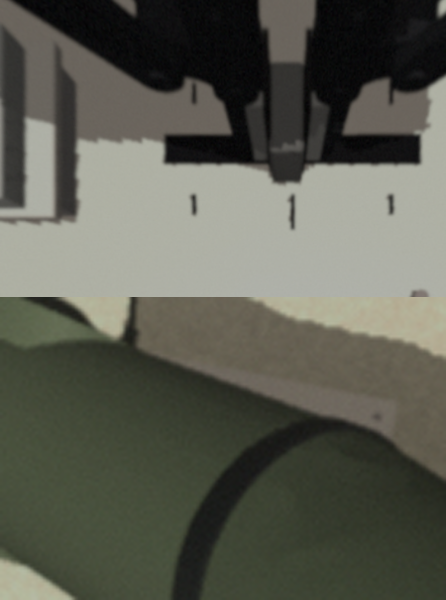

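In the rectified wrist view the marks are at x=194, 292 (half) and 391, and the lug foot is at 287. It is about 2 mm short of half, which agrees with the TCP reading. Closing that gap.

Emit:
play_rows:
  commands:
    - [0,0,0,0,0.008,0,1]
    - [0,0,0,0,0.015,0,1]
    - [0,0,0,0,0.015,0,1]
    - [0,0,0,0,0.015,0,1]
    - [0,0,0,0,0.015,0,1]

```text
time: 25.0
tool_pos: [0.5247, 0.2389, 0.0698]
tcp_rot: [-3.14, 0.001, 2.936]
contact_force: [-3.3, -8.3, 12.4]
gripper_width: 0.0105
finger_force: 60.4
```

```bash
python3 - <<'E'
from tray import *
s=bot.observe(); print(s["time"],s["tool_pos"],s["contact_force"],s["gripper_width"],s["finger_force"])
p=wrist("w11"); y=np.radians(78.3); a=np.array([np.cos(y),np.sin(y)]); W=np.array([.4963,.1042])
d=s["tool_pos"][:2]-W; print("tcp along",d@a,"lat",d@[-a[1],a[0]])
g=cv2.cvtColor(rectify(p,W+.138*a,y,.061,.05,.06,.0004),cv2.COLOR_RGB2GRAY)
for r in(176,180,184,200,206,210): v=g[r]; print(r,[round(x*.4-50,1) for x in np.nonzero(v<110)[0]])
for n in("window","tray_center"): print(n,[(np.round(q["position"],3).tolist(),round(q["confidence"],2)) for q in place_of(p,n)[:2]])
E
```

```text
25.0 [0.52467756 0.23887113 0.06984258] [-3.26170242 -8.25607262 12.44456241] 0.010499705972537878 60.42967200279236
tcp along 0.13762765133021077 lat -0.00047835620874475595
176 [np.float64(-7.2), np.float64(-6.8), np.float64(-6.4), np.float64(-6.0), np.float64(-5.6), np.float64(-5.2), np.float64(-4.8), np.float64(-4.4), np.float64(-4.0), np.float64(-3.6), np.float64(-3.2), np.float64(-2.8), np.float64(-2.4), np.float64(-2.0), np.float64(-1.6), np.float64(-1.2), np.float64(-0.8), np.float64(-0.4), np.float64(0.0), np.float64(0.4), np.float64(0.8), np.float64(1.2), np.float64(1.6), np.float64(2.0), np.float64(2.4), np.float64(2.8), np.float64(3.2), np.float64(3.6), np.float64(4.0), np.float64(4.4), np.float64(4.8), np.float64(5.2), np.float64(5.6)]
180 [np.float64(-6.0), np.float64(-5.6), np.float64(-5.2), np.float64(-4.8), np.float64(-4.4), np.float64(-4.0), np.float64(-3.6), np.float64(-3.2), np.float64(-2.8), np.float64(-2.4), np.float64(-2.0), np.float64(-1.6), np.float64(-1.2), np.float64(-0.8), np.float64(-0.4), np.float64(0.0), np.float64(0.4), np.float64(0.8), np.float64(1.2)
[... 463 characters left out ...]
, np.float64(-40.0), np.float64(-39.6), np.float64(-39.2), np.float64(-1.2), np.float64(-0.8), np.float64(-0.4), np.float64(0.0), np.float64(0.4), np.float64(38.8), np.float64(39.2), np.float64(39.6), np.float64(40.0), np.float64(40.4)]
206 [np.float64(-40.4), np.float64(-40.0), np.float64(-39.6), np.float64(-39.2), np.float64(-0.4), np.float64(0.0), np.float64(0.4), np.float64(39.2), np.float64(39.6), np.float64(40.0), np.float64(40.4)]
210 [np.float64(-40.4), np.float64(-40.0), np.float64(-39.6), np.float64(-39.2), np.float64(-0.4), np.float64(0.0), np.float64(0.4), np.float64(39.2), np.float64(39.6), np.float64(40.0), np.float64(40.4)]
window []
tray_center [([0.501, 0.103, 0.082], 0.62)]
```

```bash
python3 -c "
from station import bot
print(bot.finish_job())"
```

```text
the job is handed in; nothing more can be done
None
```

Job handed in: the sheet and tray are on the stage, centred to about 1 mm and square, and the fingers are holding the shutter lug within about 0.5 mm of the half mark.

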